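Unpack the file rack and sort the bicycle repair parts

ROBOT

A 7-joint arm with a two-finger parallel gripper is mounted at the origin on the work surface. World frame = base frame: x ahead of the robot, y to its left, z up, the work surface at z = 0. Lengths are in mm, angles in rad, forces in N, time in s.
With the tool pointing down it reaches from about 400 to 875 mm from the base axis. Payload 4.4 kg.
Tool frame: the origin (TCP) lies at the very end of the fingers, on their centre line; the grasp point (between the pads) lies 19 mm behind it; z points along the fingers, y is the line along which they close (so a half turn about z gives the same grasp; the last joint's range is limited). The gripper opens to 85 mm and grips with 20 to 120 N. Pads are 22 mm wide; open, the fingers measure 114 mm over their backs; the gripper's body (76 mm by 85 mm) begins 54 mm behind the grasp point. The pads swing forward as they close: fully open they stand 13 mm farther back than shut.
Start: joints at [-1.369, 0.628, 0.038, 1.517, -0.027, 0.996, -0.02], TCP at [171.972, 626.852, 231.313] pointing down, gripper open.
Joint ranges: [-3.06, 3.06], [-0.37, 2.12], [-1.25, 1.32], [0.18, 2.47], [-1.1, 4.24], [0.23, 1.98], [-2.94, 2.94]. Speed limits (rad/s): [2.57, 2.57, 3.14, 3.14, 3.14, 3.14, 3.14].

INTERFACE

Orientations are given as [roll, pitch, yaw] about the fixed x, y, z axes, in that order (R = Rz(yaw) Ry(pitch) Rx(roll)).
In Python, from cell import monitor, viewer, workorder gives the robot as it stands.
- The arm moves only by the tool arm_command, never from a script. Its argument "series" is one flat list of numbers, 5 for each row, row after row: the opening in per cent of the stroke, from 0 (shut) to 100 (fully open), then the shift along the tool's x, y, z in cm, then the turn about the tool's z in degrees. In form: [claw, x, y, z, roll, claw, x, y, z, roll, ...]. A call has exactly 5 rows; each row is the pose to reach, as a shift and turn from the pose commanded when the call began, along the tool's axes at that moment; what a row does not reach only later rows make up. A row lasts 1/12 s, in which the tool goes at most 41.7 mm and 7.16 degrees, less where a joint would pass 70% of its speed; a pose out of reach is approached as far as the arm can. A call with a gripper value outside its range is refused whole. The fingers move at their own pace and stop on an object; the grip force is fixed at half the most. Time passes only in rows, so rows that repeat a pose let the fingers close, or fill a call up. It gives the time, the measured TCP pose, the force, the opening and the grip force at its end, in the units of the state.
- monitor.read_state(): the state, without advancing time (a new reading comes with each control period).
- viewer.get_image(name): name is "scene" or "top" or "wrist"; returns (picture, depth): 400x640x3 uint8, red, green, blue; 400x640 float32, mm along the optical axis (not along the pixel's ray), 0 where there is no reading.
- viewer.camera_model(name): a dict with "mtx" (3x3 intrinsics, pixels), "R" (3x3) and "t" (3): a world point X has camera coordinates R X + t. Camera axes: x right, y down, z forward; pixel columns grow to the right and rows downward; lengths in mm; the calibration is good to about 2 mm. A picture is of the moment at which its call begins: read the wrist's pose just before it. camera_model takes no time and is no camera call; for the wrist camera it gives the pose at the moment of the call.
- workorder.finish_job(): hands the job in; it is judged then, once.
The state is a dict: "clock": time; "qpos": joint angles; "qd": joint speeds; "tau": joint torques, N m; "eef_pos": TCP position; "tool_rot": TCP orientation; "force": force on the tool from outside, world axes, zero at the start; "torque": the same for the moment, N m; "width": finger opening in mm; "gripper_force": force on a finger pad.
Only numpy, scipy, OpenCV 4.12 (cv2) and the standard library are available. Lean on these libraries where they do the work, as an engineer would, in place of code of your own. Each camera call takes 0.05 s, during which the arm holds its last target. There are 200 camera calls.

TASK

Lift the steel retaining bar out of its two open brackets on the rack and lay it lengthwise on the cork mat, wholly on the mat; only when it lies there, take the two parts it held out of the rack. Sort them with the brass valve adaptor: the file flat in the long plywood tray, the aluminium pump barrel flat in the shorter grey tray, and the adaptor standing upright in the small square red tray (the adaptor may be done at any time). Let go of everything.

Things in the scene. Friction and masses are not known exactly. Their poses are not given: they have to be found in the camera images.
- bar_mid (a point): Retaining bar: loose square steel bar, 210 mm long, 12 x 12 mm section, 0.16 kg. The point is its centre; x along its length, z up at the start. At the start it lies level in the rack's two open-topped brackets, along the rack's y, across both bays; nothing clips it, it lifts straight up.
- file_mid (a point): Flat file, 170 mm long, 0.12 kg: wooden handle 22 x 22 mm, 95 long; brass ferrule; dark steel blade 70 long, 16 wide, 6 thick, undersides level. Point: half-way along the file, 11 mm above its underside, near its centre of mass; x to the blade. The handle runs from 85 mm behind the point to 10 ahead: grip it there across y. Starts in either bay of the rack, along the rack's x.
- barrel_mid (a point): Pump barrel: loose aluminium tube, 22 mm diameter, with a square black block (26 x 26 mm, 14 long) at each end, 130 mm long over all, 0.10 kg. The point is its centre, 13 mm above the underside of the blocks; x along the tube. Starts in the rack's other bay, along the rack's x.
- adaptor_mid (a point): Valve adaptor: loose turned brass piece standing on the shelf, 40 mm tall, foot 28 mm diameter and 10 high, body 24 mm diameter above it up to 34, then a 16 mm nose. About 0.08 kg. The point is its centre, 20 mm above its foot; z is up.
- rack: Fixed wooden rack, base 170 (x) x 200 (y) x 10 mm. Origin under its centre. Bays at y = -48 and +48: parts lie along x on saddles at x = -38 and +38 (10 long, tops 30 up; cheeks 27 apart, to 38 up), free beside and below between the saddles. Steel brackets at x = -58, y = -90 and +90: open slots 18 wide, floor 57, top 71 up. The bar passes 3 to 5 mm over the parts.
- bar_mat: Place for the bar: fixed cork mat 240 (x) x 70 (y) mm, 4 mm thick. Origin under its centre, x along its length, top 4 mm above the origin.
- file_tray: Place for the file: the long plywood tray, fixed, outside 208 (x) x 98 (y) mm, inside 200 x 90, rim 14 mm high, walls 4 mm, inner floor 4 mm above the origin, which is under its centre. x along its length.
- barrel_tray: Place for the pump barrel: the shorter grey plastic tray, fixed, outside 162 (x) x 98 (y) mm, inside 154 x 90, rim 14 mm high, walls 4 mm, inner floor 4 mm above the origin, which is under its centre. x along its length.
- cap_tray: Place for the valve adaptor: the small square red hard silicone tray, fixed, outside 98 x 98 mm, inside 90 x 90, rim 14 mm high, walls 4 mm, inner floor 4 mm above the origin, which is under its centre.
Not all that is in view belongs to the job. There is more than one size of the bar_mat; the one meant has the size given above.

How it is judged (in metres and radians):
On the way:
1. the retaining bar lies on the cork mat while the file and the pump barrel still lie in the rack (x of bar_mid in the frame of bar_mat between -0.018 and 0.018 m and y of bar_mid in the frame of bar_mat between -0.03 and 0.03 m and z of bar_mid in the frame of bar_mat between 0.006 and 0.014 m and angle between the x axis of bar_mid and the x axis of bar_mat, either way round below 0.25 rad and x of file_mid in the frame of rack between -0.02 and 0.02 m and z of file_mid in the frame of rack between 0.033 and 0.049 m and x of barrel_mid in the frame of rack between -0.02 and 0.02 m and z of barrel_mid in the frame of rack between 0.033 and 0.049 m and linear speed of bar below 0.03 m/s), for 0.2 s.
At the end, for the whole second after the job is handed in: Bar flat on the mat, lengthwise (0.25 rad), centre within 18 mm along, 30 across; file (22, 38 mm) and barrel (18, 36 mm) flat on the floors of their trays; adaptor upright (0.15 rad) on the red tray's floor, within 36 mm each way; all released and at rest (x of bar_mid in the frame of bar_mat between -0.018 and 0.018 m and y of bar_mid in the frame of bar_mat between -0.03 and 0.03 m and z of bar_mid in the frame of bar_mat between 0.006 and 0.014 m and angle between the x axis of bar_mid and the x axis of bar_mat, either way round below 0.25 rad and x of file_mid in the frame of file_tray between -0.022 and 0.022 m and y of file_mid in the frame of file_tray between -0.038 and 0.038 m and z of file_mid in the frame of file_tray between 0.011 and 0.02 m and x of barrel_mid in the frame of barrel_tray between -0.018 and 0.018 m and y of barrel_mid in the frame of barrel_tray between -0.036 and 0.036 m and z of barrel_mid in the frame of barrel_tray between 0.013 and 0.022 m and x of adaptor_mid in the frame of cap_tray between -0.036 and 0.036 m and y of adaptor_mid in the frame of cap_tray between -0.036 and 0.036 m and z of adaptor_mid in the frame of cap_tray between 0.02 and 0.029 m and angle between adaptor_mid's own z axis and vertical below 0.15 rad and linear speed of each of bar, file, barrel, adaptor below 0.02 m/s and angular speed of each of bar, file, barrel, adaptor below 0.3 rad/s); the robot touches nothing.
It also fails if it takes over 128 s, if anything falls off the work surface, if the arm or the gripper's body presses on something with over 40 N, if the wrist force passes 120 N, or if a joint passes its speed limit or range.

## Working session

There is one attempt and no reset: what is moved stays moved. The work goes in short steps, Python scripts to look and compute and a tool call to move; the robot and the scene stay as the last step left them, time stands still between calls to the robot, and variables do not carry over. Pictures are saved under pics/ and viewed, at most 14 in all, crops included, and the job is handed in when it is done.

Besides the shell and the picture viewer there is one more tool, called after ">>>" as name(argument=value, ...) on one line, values as JSON. arm_command: Moves the arm, as the interface text tells. Its arguments: {"type":"object","properties":{"series":{"type":"array","items":{"type":"number"}}},"required":["series"]}

```bash
ls; mkdir -p pics; cat > h.py <<'E'
import numpy as np, cv2
from cell import monitor, viewer, workorder
def snap(name, tag):
    cm=viewer.camera_model(name); im,d=viewer.get_image(name)
    cv2.imwrite(f'pics/{tag}.png',im[:,:,::-1]); np.savez(f'pics/{tag}.npz',im=im,d=d,**{k:np.array(v) for k,v in cm.items()})
    return im,d,cm
def load(tag):
    z=np.load(f'pics/{tag}.npz'); return z['im'],z['d'],dict(mtx=z['mtx'],R=z['R'],t=z['t'])
def cloud(d,cm):
    K=np.array(cm['mtx']);v,u=np.mgrid[:d.shape[0],:d.shape[1]]
    P=np.stack([(u-K[0,2])/K[0,0]*d,(v-K[1,2])/K[1,1]*d,d],-1)
    return (P-np.array(cm['t']).ravel())@np.array(cm['R'])   # R^T(P-t)
def onplane(u,v,z,cm):
    K,R,t=[np.array(cm[k]) for k in('mtx','R','t')]
    c=-R.T@t.ravel(); r=R.T@np.linalg.inv(K)@[u,v,1]; return c+r*(z-c[2])/r[2]
E
python3 - <<'E'
from h import *
s=monitor.read_state(); print({k:np.round(v,3).tolist() for k,v in s.items()})
for n in('scene','top','wrist'):
    im,d,cm=snap(n,n+'0'); print(n,np.round(-np.array(cm['R']).T@np.array(cm['t']).ravel()),np.round(cm['mtx'],1).tolist(),(d==0).mean())
E
```

```text
pics
{'clock': 0.0, 'qpos': [-1.369, 0.629, 0.038, 1.518, -0.027, 0.996, -0.02], 'qd': [-0.0, -0.002, 0.002, -0.0, 0.0, -0.0, -0.0], 'tau': [0.0, -56.341, 1.227, -19.343, 0.011, 0.011, 0.0], 'eef_pos': [171.769, 626.221, 230.365], 'tool_rot': [-3.14, 0.0, 2.874], 'force': [-0.6, 0.065, -0.036], 'torque': [-0.05, -0.021, 0.035], 'gripper_force': 0.0, 'width': 85.449}
scene [1186.  524.  977.] [[513.9, 0.0, 319.0], [0.0, 513.9, 197.5], [0.0, 0.0, 1.0]] 0.00392578125
top [ 306.  -95. 1401.] [[519.8, 0.0, 330.7], [0.0, 519.8, 197.0], [0.0, 0.0, 1.0]] 0.004046875
wrist [ 90. 650. 373.] [[343.6, 0.0, 316.8], [0.0, 343.6, 204.0], [0.0, 0.0, 1.0]] 0.00390234375
```

View pics/top0.png

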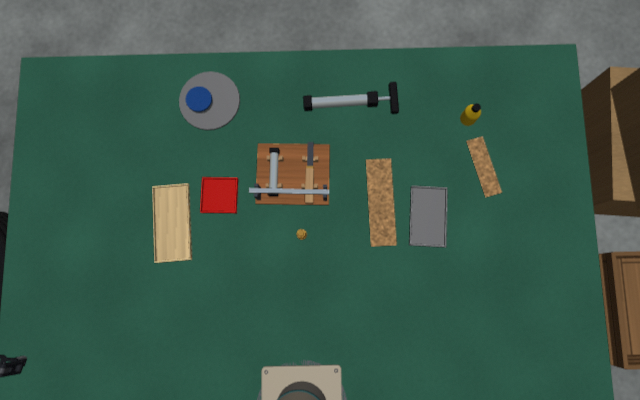

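View pics/scene0.png

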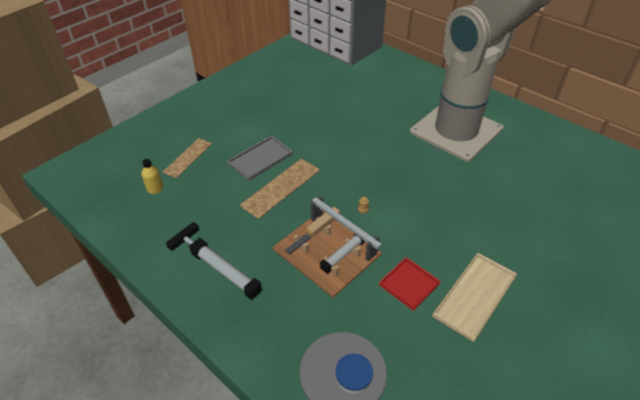

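The top view shows the rack at (293,174), with the bar across its near side at (289,191), the barrel in the left bay and the file in the right. The adaptor is at (301,234), the red tray at (220,195), the plywood tray at (172,222), the large mat at (381,202) and the grey tray at (428,216). The small mat, bottle, pump and bowl are not part of the job.

```bash
cat > m.py <<'E'
from h import *
def rect(P,mask,name):
    q=P[mask]; 
    c,(w,h),a=cv2.minAreaRect(q[:,:2].astype(np.float32))
    if w<h: w,h,a=h,w,a+90
    print(name,'n',len(q),'c',np.round(c,1),'size',round(w),round(h),'long axis deg',round((a+90)%180-90,1),'z pct',np.round(np.percentile(q[:,2],[5,50,95]),1))
boxes={'top0':dict(ply=(145,175,200,270),red=(193,170,245,220),mat=(360,150,402,252),grey=(404,180,452,252),bar=(240,178,335,205),rack=(250,138,335,210),ada=(294,226,309,242)),
'scene0':dict(ply=(425,245,525,345),red=(372,252,448,314),mat=(236,153,325,222),grey=(222,132,298,182),ada=(355,194,372,215),rack=(265,190,390,300))}
for tag,bs in boxes.items():
    im,d,cm=load(tag); P=cloud(d,cm); v,u=np.mgrid[:400,:640]
    hsv=cv2.cvtColor(im,cv2.COLOR_RGB2HSV); green=(hsv[...,0]>55)&(hsv[...,0]<95)&(hsv[...,1]>90)
    tb=P[green&(d>0)]; print(tag,'table z',np.round(np.percentile(tb[:,2],[5,50,95]),1))
    for n,(a,b,c,e) in bs.items():
        m=(u>=a)&(u<c)&(v>=b)&(v<e)&(d>0)&~green
        m=cv2.morphologyEx(m.astype(np.uint8),cv2.MORPH_OPEN,np.ones((3,3)))>0
        if n=='bar': m&=P[...,2]>62
        if n in('ply','red','grey','mat'): m&=P[...,2]>2
        rect(P,m,n)
        if n=='rack':
            for lo,hi,t in((2,20,'base'),(36,54,'parts'),(62,80,'bar')): rect(P,m&(P[...,2]>lo)&(P[...,2]<hi),'  '+t)
E
python3 m.py
```

```text
top0 table z [-6.  -1.1  3.8]
ply n 1967 c [485.9 346.7] size 214 105 long axis deg 3.8 z pct [ 2.3  5.1 14.1]
red n 966 c [558.1 219.9] size 104 104 long axis deg 88.2 z pct [ 2.3  5.4 14.3]
mat n 1395 c [ 528.4 -222.3] size 241 72 long axis deg 1.1 z pct [2.3 4.4 8.6]
grey n 1445 c [ 485.8 -348.4] size 165 102 long axis deg -4.8 z pct [ 2.3  5.  14.5]
bar n 440 c [552.2  23.1] size 207 34 long axis deg 87.8 z pct [63.6 67.9 72.9]
rack n 4618 c [613.   25.4] size 217 181 long axis deg 88.7 z pct [ 3.5 10.9 67.6]
  base n 3004 c [613.   17.6] size 202 178 long axis deg 88.7 z pct [ 4.3  9.1 14.4]
  parts n 698 c [596.3  27.6] size 188 165 long axis deg -82.4 z pct [36.9 48.7 53.1]
  bar n 435 c [552.2  22.1] size 205 34 long axis deg 87.8 z pct [63.6 67.9 72.9]
ada n 108 c [444.9  -5.3] size 30 29 long axis deg 89.3 z pct [-1.2 31.5 40.6]
scene0 table z [-3.4  0.1  3.5]
ply n 3609 c [479.  311.6] size 227 174 long axis deg 3.4 z pct [ 2.4  4.9 14.5]
red n 1817 c [551.3 218.3] size 210 112 long axis deg 86.7 z pct [ 2.5  5.3 15.2]
mat n 2596 c [ 540.4 -212.8] size 332 227 long axis deg 48.7 z pct [ 2.4  5.  60.1]
grey n 1610 c [ 482.7 -306.6] size 208 177 long axis deg 84.1 z pct [ 2.4  5.2 14.4]
ada n 208 c [427.  -14.6] size 71 32 long axis deg 38.1 z pct [-1.6 12.9 40.6]
rack n 6748 c [578.4 -19.7] size 359 280 long axis deg 48.1 z pct [ 0.4 11.2 67.8]
  base n 3952 c [580.6 -19.4] size 358 274 long axis deg 48.7 z pct [ 3.5  9.8 14. ]
  parts n 1071 c [581.4  18.6] size 241 189 long axis deg -28.6 z pct [36.6 47.7 53.3]
  bar n 542 c [551.8  23. ] size 211 36 long axis deg 87.3 z pct [63.1 68.5 71.8]
```

```bash
python3 - <<'E'
from h import *
im,d,cm=load('top0'); P=cloud(d,cm)
v,u=np.mgrid[:400,:640]
box=(u>250)&(u<332)&(v>140)&(v<212)
for n,b in (('barrel',(264,146,284,186)),('file',(304,142,316,186))):
    m=(u>=b[0])&(u<b[2])&(v>=b[1])&(v<b[3])&(P[...,2]>34)&(P[...,2]<60)&(d>0)
    q=P[m];print(n,len(q),np.round(cv2.minAreaRect(q[:,:2].astype(np.float32))[0],1),cv2.minAreaRect(q[:,:2].astype(np.float32))[1:],np.percentile(q[:,2],[5,50,95]),q.min(0),q.max(0))
c=im[130:215,235:345,::-1]; c2=load('scene0')[0][180:310,255:400,::-1]
a=cv2.resize(c,None,fx=5,fy=5)[:, :560]; cv2.imwrite('pics/rackcrop.png',a)
E
```

```text
barrel 359 [622.6  65. ] ((42.63071060180664, 101.91513061523438), 87.51490020751953) [36.90577999 49.15482669 54.77860456] [571.81704035  42.39807459  34.0025536 ] [673.87280399  88.29573481  58.31887272]
file 268 [630.2 -31.8] ((29.67546844482422, 122.8306884765625), 89.64887237548828) [34.76519597 47.75143216 54.770117  ] [568.72071486 -46.785059    34.03836219] [691.63005501 -17.09622166  57.73050442]
```

```bash
cat > plan.py <<'E'
import numpy as np
from cell import monitor
def plan(wps, cur=None):
    """wps: (x,y,z,yaw_deg) one per call; prints tool shift cm and roll deg"""
    s=monitor.read_state()
    p=np.array(s['eef_pos'],float); y=np.degrees(s['tool_rot'][2])
    print('t',round(s['clock'],2),'at',np.round(p,1),'yaw',round(y,1),'w',round(s['width'],1),'F',np.round(s['force'],1),'gf',s['gripper_force'])
    for x,yy,z,yw in wps:
        q=np.array([x,yy,z],float); d=q-p; a=np.radians(y); c,sn=np.cos(a),np.sin(a)
        sh=np.array([d[0]*c+d[1]*sn, d[0]*sn-d[1]*c, -d[2]])/10
        r=-((yw-y+180)%360-180)
        print('->',(x,yy,z,yw),'shift',np.round(sh,2),'roll',round(r,1),'rows>=',max(np.ceil(np.linalg.norm(d)/41.7),np.ceil(abs(r)/7.16)))
        p,y=q,yw
E
python3 - <<'E'
from plan import *
plan([(310,480,230,131),(430,320,230,100),(490,140,230,88),(490,-20,230,88)])
E
```

```text
t 0.15 at [171.9 626.4 230.6] yaw 164.7 w 85.4 F [ 0.1  0.1 -0.2] gf 0.0
-> (310, 480, 230, 131) shift [-17.2  -10.46   0.06] roll 33.7 rows>= 5.0
-> (430, 320, 230, 100) shift [-19.95  -1.44  -0.  ] roll 31 rows>= 5.0
-> (490, 140, 230, 88) shift [-18.77   2.78  -0.  ] roll 12 rows>= 5.0
-> (490, -20, 230, 88) shift [-15.99   0.56  -0.  ] roll 0 rows>= 4.0
```

>>> arm_command(series=[60,-17.2,-10.5,0,33.7,60,-17.2,-10.5,0,33.7,60,-17.2,-10.5,0,33.7,60,-17.2,-10.5,0,33.7,60,-17.2,-10.5,0,33.7])

```text
clock: 0.57
eef_pos: [312.1, 477.2, 231.2]
tool_rot: [-3.141, 0.001, 2.278]
force: [-0.2, -0.1, -0.4]
width: 51.4
gripper_force: 0.0
```

>>> arm_command(series=[60,-20,-1.4,0,31,60,-20,-1.4,0,31,60,-20,-1.4,0,31,60,-20,-1.4,0,31,60,-20,-1.4,0,31])

```text
clock: 0.98
eef_pos: [432.2, 316.7, 231.4]
tool_rot: [3.141, 0.001, 1.737]
force: [0.8, 0.3, -0.9]
width: 51.1
gripper_force: 0.0
```

>>> arm_command(series=[60,-18.8,2.8,0,12,60,-18.8,2.8,0,12,60,-18.8,2.8,0,12,60,-18.8,2.8,0,12,60,-18.8,2.8,0,12])

```text
clock: 1.4
eef_pos: [491.7, 134.1, 231.5]
tool_rot: [3.141, 0.002, 1.53]
force: [1.1, -0.0, 0.2]
width: 51.3
gripper_force: 0.0
```

>>> arm_command(series=[60,-16,0.6,0,0,60,-16,0.6,0,0,60,-16,0.6,0,0,60,-16,0.6,0,0,60,-16,0.6,0,0])

```text
clock: 1.82
eef_pos: [490.4, -29.6, 231.9]
tool_rot: [3.14, 0.005, 1.523]
force: [0.5, -0.5, 1.2]
width: 51.3
gripper_force: 0.0
```

```bash
python3 - <<'E'
from h import *
import time
from plan import plan
plan([]); snap('wrist','w1'); plan([])
E
```

```text
t 1.82 at [490.4 -29.6 231.9] yaw 87.3 w 51.3 F [ 0.5 -0.5  1.2] gf 0.0
t 1.87 at [490.6 -25.3 231.6] yaw 87.5 w 51.4 F [ 0.2  0.5 -0.2] gf 0.0
```

View pics/w1.png

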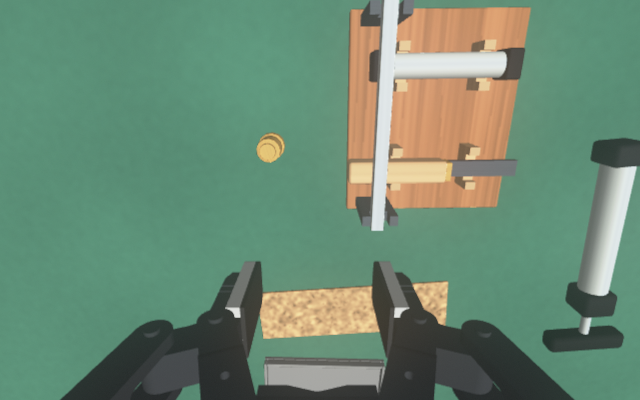

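The wrist view shows the adaptor at (269,148), the bar running from (391,0) to (377,230), the barrel (370–522, 65), and the file with its handle (350–450,170) and blade (450–515,168). All of them lie as expected.

```bash
cat > m2.py <<'E'
from h import *
from m0 import rect
import sys
im,d,cm=load(sys.argv[1]); P=cloud(d,cm); v,u=np.mgrid[:400,:640]
X,Y,Z=[P[...,i] for i in range(3)]
ok=(d>0)&(v<255)
print('table',np.median(Z[ok&(u>100)&(u<220)]))
def f(n,m): 
    if m.sum()>5: rect(P,ok&m,n)
f('adaptor top',(u>245)&(u<300)&(v>120)&(v<175)&(Z>36)); f('adaptor body',(u>245)&(u<300)&(v>120)&(v<175)&(Z>14))
f('bar',(abs(X-552)<25)&(Z>65)&(Z<73))
f('base',(Z>6)&(Z<14)&(u>330)&(u<540))
hsv=cv2.cvtColor(im,cv2.COLOR_RGB2HSV)
f('file blade',(v>155)&(v<180)&(u>452)&(u<520)&(Z>32)&(Z<42))
f('handle',(v>155)&(v<188)&(u>340)&(u<462)&(Z>44)&(Z<56)&(abs(u-382)>14))
f('barrel',(v>42)&(v<92)&(u>360)&(u<530)&(Z>46)&(Z<60))
E
sed -n '1,6p' m.py > m0.py; python3 m2.py w1
```

```text
table 0.08070899572221009
adaptor top n 245 c [444.1  -4.4] size 20 18 long axis deg 74.4 z pct [36.2 40.  41.4]
adaptor body n 519 c [443.1  -4.8] size 23 23 long axis deg -42.3 z pct [20.4 35.8 40.9]
bar n 3932 c [552.   16.8] size 196 34 long axis deg 87.9 z pct [67.4 69.1 71.2]
base n 20667 c [610.1  17.2] size 200 170 long axis deg 87.9 z pct [ 8.8 10.1 11.5]
file blade n 1039 c [659.2 -32.8] size 64 17 long axis deg -2.2 z pct [34.5 36.2 37.4]
handle n 1688 c [571.3 -29.5] size 100 22 long axis deg -1.8 z pct [48.4 51.8 53.2]
barrel n 3385 c [608.6  62. ] size 130 33 long axis deg -1.7 z pct [47.1 51.3 54.5]
```

```bash
python3 - <<'E'
from plan import *
plan([(443.7,-4.6,60,88),(443.7,-4.6,13,88),(443.7,-4.6,13,88),(443.7,-4.6,120,88),(520,110,120,88),(558,220,120,88)])
E
```

```text
t 1.87 at [490.6 -25.3 231.6] yaw 87.5 w 51.4 F [ 0.2  0.5 -0.2] gf 0.0
-> (443.7, -4.6, 60, 88) shift [ 1.86 -4.78 17.16] roll -0.5 rows>= 5.0
-> (443.7, -4.6, 13, 88) shift [0.  0.  4.7] roll 0 rows>= 2.0
-> (443.7, -4.6, 13, 88) shift [ 0.  0. -0.] roll 0 rows>= 0.0
-> (443.7, -4.6, 120, 88) shift [  0.    0.  -10.7] roll 0 rows>= 3.0
-> (520, 110, 120, 88) shift [11.72  7.23 -0.  ] roll 0 rows>= 4.0
-> (558, 220, 120, 88) shift [11.13  3.41 -0.  ] roll 0 rows>= 3.0
```

>>> arm_command(series=[60,1.7,-4.7,8,0,60,1.7,-4.7,12,0,60,1.7,-4.7,15,0,60,1.7,-4.7,15,0,60,1.7,-4.7,15,0])

```text
clock: 2.28
eef_pos: [439.0, 0.3, 76.6]
tool_rot: [-3.129, -0.001, 1.538]
force: [-0.6, 0.0, 0.4]
width: 51.5
gripper_force: 0.0
```

```bash
python3 - <<'E'
from h import *
snap('wrist','w2')
from plan import *
plan([(443.7,-4.6,13,88),(443.7,-4.6,13,88),(443.7,-4.6,120,88),(520,110,120,88),(558,220,120,88)])
im,d,cm=load('w2');P=cloud(d,cm);Z=P[...,2];m=(Z>35.5)&(Z<45)&(np.hypot(P[...,0]-443,P[...,1]+5)<25)
print(m.sum(),P[m].min(0),P[m].max(0)); 
m=(Z>27)&(Z<36)&(np.hypot(P[...,0]-443,P[...,1]+5)<25); print(m.sum(),P[m].min(0),P[m].max(0))
E
```

```text
t 2.33 at [441.7  -0.5  79.2] yaw 88.0 w 51.2 F [-0.1  0.4  0.6] gf 0.0
-> (443.7, -4.6, 13, 88) shift [-0.4   0.21  6.62] roll 0.0 rows>= 2.0
-> (443.7, -4.6, 13, 88) shift [ 0.  0. -0.] roll 0 rows>= 0.0
-> (443.7, -4.6, 120, 88) shift [  0.    0.  -10.7] roll 0 rows>= 3.0
-> (520, 110, 120, 88) shift [11.72  7.23 -0.  ] roll 0 rows>= 4.0
-> (558, 220, 120, 88) shift [11.13  3.41 -0.  ] roll 0 rows>= 3.0
708 [432.9113179  -12.82623392  35.50826851] [453.46365697   6.53784336  41.69361014]
630 [431.48755795 -16.26233205  27.00379149] [455.05535069   7.37625399  35.99972511]
```

>>> arm_command(series=[60,-0.3,0.2,3,0,60,-0.3,0.2,5,0,60,-0.3,0.2,6.3,0,60,-0.3,0.2,6.6,0,60,-0.3,0.2,6.6,0])

```text
clock: 2.75
eef_pos: [448.6, -4.2, 16.1]
tool_rot: [3.139, -0.001, 1.536]
force: [-0.0, -0.3, -0.1]
width: 51.2
gripper_force: 0.0
```

>>> arm_command(series=[60,0,0,0,0,10,0,0,0,0,10,0,0,0,0,10,0,0,0,0,10,0,0,0,0])

```text
clock: 3.17
eef_pos: [447.3, -4.6, 16.7]
tool_rot: [3.139, -0.001, 1.535]
force: [-1.9, 0.9, 10.2]
width: 21.9
gripper_force: 58.3
```

>>> arm_command(series=[10,0,0,0,0,10,0,0,0,0,10,0,0,0,0,10,0,0,-0.5,0,10,0,0,-1,0])

```text
clock: 3.58
eef_pos: [446.6, -5.0, 26.0]
tool_rot: [3.141, -0.001, 1.535]
force: [-0.1, 0.4, -0.3]
width: 21.9
gripper_force: 59.0
```

```bash
python3 - <<'E'
from plan import *
plan([(446.6,-5,110,88),(520,110,110,88),(558,220,110,88)])
E
```

```text
t 3.58 at [446.6  -5.   26. ] yaw 87.9 w 21.9 F [-0.1  0.4 -0.3] gf 58.95554953836836
-> (446.6, -5, 110, 88) shift [-0.  -0.  -8.4] roll -0.1 rows>= 3.0
-> (520, 110, 110, 88) shift [11.75  6.93 -0.  ] roll 0 rows>= 4.0
-> (558, 220, 110, 88) shift [11.13  3.41 -0.  ] roll 0 rows>= 3.0
```

>>> arm_command(series=[10,0,0,-4,0,10,0,0,-8.4,0,10,0,0,-8.4,0,10,2,1,-8.4,0,10,4,2,-8.4,0])

```text
clock: 4.0
eef_pos: [468.2, 34.1, 110.8]
tool_rot: [3.14, -0.0, 1.532]
force: [0.5, 0.6, -1.4]
width: 21.5
gripper_force: 59.2
```

>>> arm_command(series=[10,4,2,0,0,10,7.8,5,0,0,10,11.5,6.5,0,0,10,15.5,7.5,0,0,10,18.9,8.3,0,0])

```text
clock: 4.42
eef_pos: [558.1, 221.5, 109.7]
tool_rot: [3.141, 0.001, 1.535]
force: [0.4, 0.1, -0.5]
width: 21.7
gripper_force: 59.2
```

>>> arm_command(series=[10,0,0,0,0,10,0,0,0,0,10,0,0,0,0,10,0,0,0,0,10,0,0,0,0])

```text
clock: 4.83
eef_pos: [557.3, 217.8, 109.6]
tool_rot: [-3.141, 0.001, 1.532]
force: [-0.2, -0.7, -1.2]
width: 21.6
gripper_force: 59.2
```

```bash
python3 - <<'E'
from h import *
snap('wrist','w3'); 
from plan import *
plan([(558,220,22,88)])
im,d,cm=load('w3');P=cloud(d,cm);X,Y,Z=[P[...,i] for i in range(3)]
m=(im[...,0]>110)&(im[...,1]<50)&(im[...,2]<50)&(d>0)&(Z>-5)&(Z<25)
m=cv2.morphologyEx(m.astype(np.uint8),cv2.MORPH_OPEN,np.ones((3,3)))>0
q=P[m];print(m.sum(),cv2.minAreaRect(q[:,:2].astype(np.float32)),np.percentile(q[:,2],[2,30,50,98]))
E
```

```text
t 4.88 at [557.4 218.1 109.6] yaw 87.8 w 21.5 F [ 0.8 -0.1 -1.3] gf 59.2308888444677
-> (558, 220, 22, 88) shift [0.2  0.05 8.76] roll -0.2 rows>= 3.0Traceback (most recent call last):
  File "<stdin>", line 8, in <module>
    return _quantile_unchecked(
        a, q, axis, out, overwrite_input, method, keepdims, weights)
    return _ureduce(a,
                    func=_quantile_ureduce_func,
    ...<5 lines>...
                    overwrite_input=overwrite_input,
                    method=method)
    r = func(a, **kwargs)
    result = _quantile(arr,
                       quantiles=q,
    ...<2 lines>...
                       out=out,
                       weights=wgt)
    slices_having_nans = np.isnan(arr[-1, ...])
                                  ~~~^^^^^^^^^
IndexError: index -1 is out of bounds for axis 0 with size 0
```

View pics/w3.png

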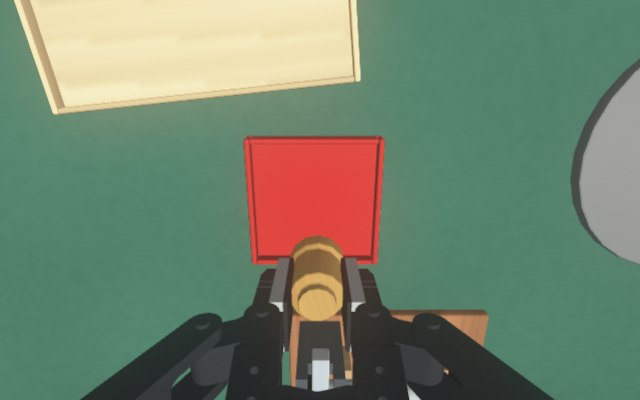

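The camera sees the red tray whole, with outer rim corners at (245,136), (384,136), (380,263) and (252,263). The adaptor is held upright at (318,270).

```bash
python3 - <<'E'
from h import *
im,d,cm=load('w3');P=cloud(d,cm)
for u,v in((245,136),(384,136),(380,263),(252,263)): print(np.round(onplane(u,v,14,cm),1))
for u,v in((320,180),(300,200),(246,142),(317,141)): print(im[v,u],P[v,u])
E
```

```text
[510.3 271.7  14. ]
[605.7 268.1  14. ]
[605.1 169.8  14. ]
[505.3 173.6  14. ]
[226  69  64] [560.6820857  235.93517013   4.51966237]
[226  68  63] [544.85876615 220.38430625   3.24351497]
[226  80  72] [510.52747636 267.53526458  13.74336461]
[227  78  71] [559.59645567 266.41300685  14.1439532 ]
```

>>> arm_command(series=[10,0.2,0,3,0,10,0.2,0,6,0,10,0.2,0,7.6,0,10,0.2,0,8.4,0,10,0.2,0,8.8,0])

```text
clock: 5.3
eef_pos: [556.7, 220.6, 20.6]
tool_rot: [-3.139, 0.001, 1.534]
force: [-10.0, -2.3, 29.2]
width: 21.6
gripper_force: 62.6
```

>>> arm_command(series=[10,0,0,0,0,10,0,0,0,0,10,0,0,0.1,0,10,0,0,0.1,0,10,0,0,0.1,0])

```text
clock: 5.72
eef_pos: [557.9, 222.0, 20.8]
tool_rot: [3.141, -0.0, 1.535]
force: [-0.2, 0.2, 0.2]
width: 21.3
gripper_force: 59.4
```

>>> arm_command(series=[45,0,0,0,0,45,0,0,0,0,45,0,0,0,0,45,0,0,0,0,45,0,0,0,0])

```text
clock: 6.13
eef_pos: [557.5, 221.8, 20.3]
tool_rot: [3.142, -0.0, 1.535]
force: [-0.3, 0.3, -0.4]
width: 38.4
gripper_force: 0.0
```

>>> arm_command(series=[45,0,0,-1,0,45,0,0,-3,0,45,0,0,-6,0,45,0,0,-10,0,45,0,0,-14,0])

```text
clock: 6.55
eef_pos: [556.8, 221.3, 161.9]
tool_rot: [-3.14, 0.001, 1.534]
force: [0.3, 0.4, 1.1]
width: 38.5
gripper_force: 0.0
```

>>> arm_command(series=[45,0,0,0,0,45,0,0,0,0,45,0,0,0,0,45,0,0,0,0,45,0,0,0,0])

```text
clock: 6.97
eef_pos: [556.6, 221.6, 159.1]
tool_rot: [-3.139, 0.001, 1.535]
force: [0.1, -0.5, 0.1]
width: 38.4
gripper_force: 0.0
```

```bash
python3 - <<'E'
from h import *
from plan import *
im,d,cm=snap('top','t4')
P=cloud(d,cm);X,Y,Z=[P[...,i] for i in range(3)]
im,d,cm=snap('wrist','w4');P=cloud(d,cm);X,Y,Z=[P[...,i] for i in range(3)]
plan([(552,23.5,160,88),(552,23.5,100,88)])
m=(Z>36)&(Z<55)&(np.hypot(X-557,Y-220)<40)&(d>0);print(m.sum(),P[m].mean(0) if m.sum() else 0,P[m].max(0)-P[m].min(0))
cv2.imwrite('pics/w4c.png',im[150:400,150:500,::-1])
E
```

```text
t 7.07 at [556.9 221.5 159.2] yaw 87.9 w 38.6 F [ 0.9 -0.1 -0.3] gf 0.0
-> (552, 23.5, 160, 88) shift [-19.81   0.22  -0.08] roll -0.1 rows>= 5.0
-> (552, 23.5, 100, 88) shift [0. 0. 6.] roll 0 rows>= 2.0
646 [557.88135663 223.09212269  41.36105837] [22.8407439  23.7766555   9.83330215]
```

View pics/w4c.png

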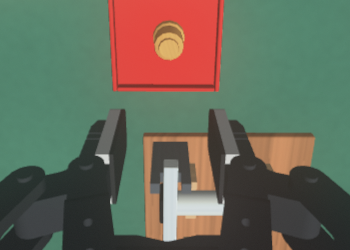

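The crop shows the adaptor standing upright near the centre of the red tray at (168,42), with the left end of the bar visible at (171,160).

>>> arm_command(series=[45,-4,0,0,0,45,-8,0,0,0,45,-12,0.2,0,0,45,-16,0.2,0,0,45,-19.8,0.2,0,0])

```text
clock: 7.48
eef_pos: [551.8, 21.5, 159.8]
tool_rot: [-3.141, 0.001, 1.535]
force: [1.3, -0.8, 0.4]
width: 38.5
gripper_force: 0.0
```

>>> arm_command(series=[45,0,0,2,0,45,0,0,4,0,45,0,0,6,0,45,0,0,6,0,45,0,0,6,0])

```text
clock: 7.9
eef_pos: [551.6, 23.6, 99.4]
tool_rot: [-3.139, 0.001, 1.535]
force: [0.3, -0.6, 1.6]
width: 38.4
gripper_force: 0.0
```

```bash
python3 - <<'E'
from h import *
from plan import *
snap('wrist','w5')
for t in('w1','w4','w5'):
    im,d,cm=load(t);P=cloud(d,cm);X,Y,Z=[P[...,i] for i in range(3)]
    g=im.max(-1).astype(int)-im.min(-1)
    m=(Z>65.5)&(Z<74)&(abs(X-552)<15)&(d>0)&(g<30)&(im.min(-1)>120)
    if t!='w1': m&=Y>45
    q=P[m]; print(t,len(q),'Y',q[:,1].min(),q[:,1].max(),'ztop',np.median(q[:,2]))
    for lo in range(-80,130,30):
        s=q[(q[:,1]>lo)&(q[:,1]<lo+30)]
        if len(s)>20: print('  y',lo+15,'x',np.round(np.percentile(s[:,0],[3,50,97]),1))
plan([(552,23.5,58,88)])
E
```

```text
w1 3157 Y -81.04397911395088 114.62318619734425 ztop 69.06871433702585
  y -65 x [541.2 546.8 552.7]
  y -35 x [542.8 548.4 554.1]
  y -5 x [544.3 549.7 555.6]
  y 25 x [545.7 551.4 556.9]
  y 55 x [547.  552.6 558.4]
  y 85 x [548.4 554.  559.6]
  y 115 x [549.6 555.  560.6]
w4 1035 Y 50.4854810300822 128.83102270213203 ztop 69.14596111141668
  y 55 x [547.8 553.  558.4]
  y 85 x [548.7 554.4 560. ]
  y 115 x [549.9 555.6 561.5]
w5 4095 Y 45.005292283337006 128.3984724183694 ztop 69.00253559966171
  y 55 x [547.4 553.  558.6]
  y 85 x [548.7 554.3 559.9]
  y 115 x [550.  555.6 561.3]
t 7.95 at [552.5  23.5 100.4] yaw 87.9 w 38.2 F [-0.6  0.3  0.9] gf 0.0
-> (552, 23.5, 58, 88) shift [-0.   -0.05  4.24] roll -0.1 rows>= 2.0
```

>>> arm_command(series=[45,0,-0.1,1.5,0.3,45,0,-0.1,3,0.3,45,0,-0.1,4,0.3,45,0,-0.1,4.2,0.3,45,0,-0.1,4.2,0.3])

```text
clock: 8.37
eef_pos: [551.6, 23.9, 58.4]
tool_rot: [-3.142, 0.0, 1.53]
force: [0.5, -0.1, 0.1]
width: 38.4
gripper_force: 0.0
```

>>> arm_command(series=[45,0,0,0,0,45,0,0,0,0,45,0,0,0,0,45,0,0,0,0,45,0,0,0,0])

```text
clock: 8.78
eef_pos: [551.7, 23.9, 58.7]
tool_rot: [3.141, -0.0, 1.53]
force: [-0.4, 0.4, -0.5]
width: 38.5
gripper_force: 0.0
```

>>> arm_command(series=[0,0,0,0,0,0,0,0,0,0,0,0,0,0,0,0,0,0,0,0,0,0,0,0,0])

```text
clock: 9.2
eef_pos: [551.6, 23.9, 58.6]
tool_rot: [3.141, -0.0, 1.53]
force: [-0.6, 0.5, 4.6]
width: 10.0
gripper_force: 61.1
```

>>> arm_command(series=[0,0,0,0,0,0,0,0,0,0,0,0,0,-0.5,0,0,0,0,-1,0,0,0,0,-1.5,0])

```text
clock: 9.62
eef_pos: [551.3, 23.9, 73.5]
tool_rot: [-3.141, 0.0, 1.53]
force: [-0.4, 0.2, -0.9]
width: 10.1
gripper_force: 60.4
```

>>> arm_command(series=[0,0,0,-1,0,0,0,0,-2,0,0,0,0,-4,0,0,0,0,-6,0,0,0,0,-8,0])

```text
clock: 10.03
eef_pos: [551.3, 23.7, 154.9]
tool_rot: [3.142, 0.0, 1.53]
force: [-0.1, -0.5, -0.6]
width: 9.7
gripper_force: 60.4
```

```bash
python3 - <<'E'
from h import *
from plan import *
im,d,cm=snap('scene','s6')
cv2.imwrite('pics/s6c.png',cv2.resize(im[120:320,220:480,::-1],None,fx=2,fy=2))
plan([(552,23.5,150,60),(545,-100,150,30),(530,-222,150,1.1)])
E
```

```text
t 10.08 at [553.7  23.3 158.5] yaw 87.6 w 10.5 F [ 1.5 -0.3  0.2] gf 60.48730731010437
-> (552, 23.5, 150, 60) shift [ 0.02 -0.17  0.85] roll 27.6 rows>= 4.0
-> (545, -100, 150, 30) shift [-11.05   5.57  -0.  ] roll 30 rows>= 5.0
-> (530, -222, 150, 1.1) shift [-7.4   9.82 -0.  ] roll 28.9 rows>= 5.0
```

View pics/s6c.png

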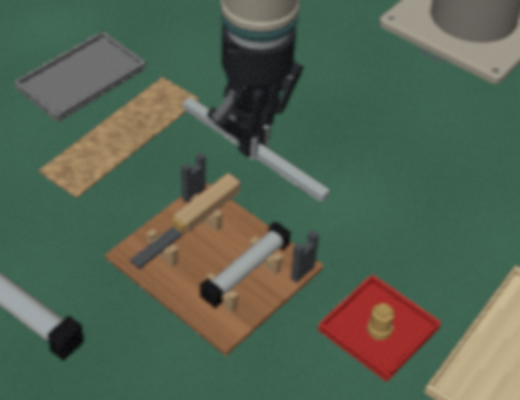

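The scene crop shows the bar held level and clear of the rack. The file and barrel are still in their bays, and the adaptor stands in the red tray.

>>> arm_command(series=[0,0,0,0,7,0,0,0,0,14,0,0,0,0,21,0,0,0,0,27.6,0,0,0,0,27.6])

```text
clock: 10.5
eef_pos: [551.5, 24.0, 153.7]
tool_rot: [3.141, 0.0, 1.046]
force: [0.2, 0.3, -1.9]
width: 10.0
gripper_force: 60.4
```

>>> arm_command(series=[0,-2.2,1.1,0,6,0,-4.4,2.2,0,12,0,-6.6,3.3,0,18,0,-8.8,4.4,0,24,0,-11,5.5,0,30])

```text
clock: 10.92
eef_pos: [544.1, -99.8, 153.7]
tool_rot: [-3.142, -0.0, 0.523]
force: [0.2, -0.1, -0.5]
width: 10.2
gripper_force: 60.4
```

>>> arm_command(series=[0,-1.5,2,0,6,0,-3,4,0,12,0,-4.5,6,0,18,0,-6,8,0,24,0,-7.4,9.8,0,29])

```text
clock: 11.33
eef_pos: [529.0, -222.2, 153.7]
tool_rot: [3.141, -0.0, 0.017]
force: [1.0, -0.5, -1.5]
width: 10.2
gripper_force: 60.4
```

>>> arm_command(series=[0,0,0,0,0,0,0,0,0,0,0,0,0,0,0,0,0,0,0,0,0,0,0,0,0])

```text
clock: 11.75
eef_pos: [529.7, -219.4, 153.2]
tool_rot: [-3.14, -0.0, 0.021]
force: [0.3, 0.6, -1.3]
width: 9.9
gripper_force: 60.4
```

```bash
python3 - <<'E'
from h import *
from plan import *
im,d,cm=snap('wrist','w7'); plan([(528.4,-222.3,60,1.1)])
E
```

```text
t 11.8 at [ 529.6 -219.5  153.3] yaw 1.2 w 10.1 F [ 0.6  0.6 -0.9] gf 60.41036009788513
-> (528.4, -222.3, 60, 1.1) shift [-0.13  0.27  9.33] roll 0.1 rows>= 3.0
```

View pics/w7.png

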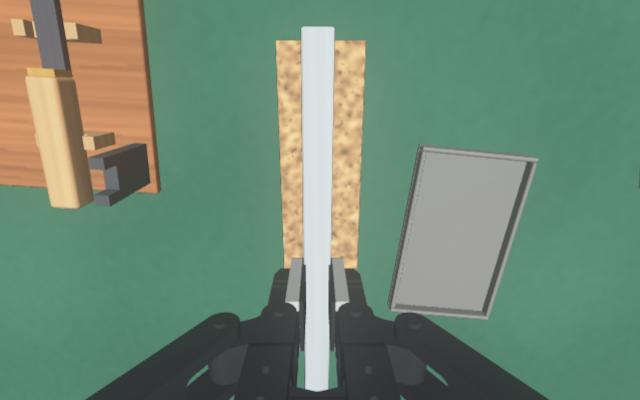

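The mat's far corners are at (277,41) and (365,41), with its sides running down to about (284,268) and (357,268). The held bar's far end is at (318,27) and the grey tray is at right.

```bash
python3 - <<'E'
from h import *
im,d,cm=load('w7');P=cloud(d,cm)
for u,v in((277,41),(365,41),(284,268),(357,268)): print(np.round(onplane(u,v,4,cm),1), P[v+4,u+(4 if u<300 else -4)])
print('bar end',onplane(302,28,163.6,cm),onplane(334,28,163.6,cm),P[60,318],P[220,318])
print('grey', [np.round(onplane(*p,14,cm),1).tolist() for p in((420,147),(536,159),(489,318),(390,307))])
E
```

```text
[ 645.9 -185.4    4. ] [ 643.11010782 -188.45942522    4.53160594]
[ 647.4 -253.3    4. ] [ 644.49523541 -250.32757232    4.24114523]
[ 447.7 -188.9    4. ] [ 536.21493707 -205.86110134  162.20455795]
[ 449.2 -259.     4. ] [ 536.99875043 -234.53950459  162.45068261]
bar end [ 633.05382677 -211.34431619  163.6       ] [ 633.2960337  -222.40642192  163.6       ] [ 622.85334626 -217.10978949  165.17478921] [ 561.63735737 -218.52965971  163.25175439]
grey [[568.3, -302.5, 14.0], [560.5, -400.0, 14.0], [402.4, -390.3, 14.0], [412.9, -292.1, 14.0]]
```

>>> arm_command(series=[0,-0.1,0.3,3.5,0,0,-0.1,0.3,7,0,0,-0.1,0.3,10.5,0,0,-0.1,0.3,13,0,0,-0.1,0.3,13.5,0])

```text
clock: 12.22
eef_pos: [526.4, -221.1, 14.4]
tool_rot: [-3.137, 0.005, 0.02]
force: [-0.0, 0.1, -1.3]
width: 9.9
gripper_force: 60.4
```

>>> arm_command(series=[0,0,0,0.2,0,0,0,0,0.4,0,0,0,0,0.7,0,0,0,0,0.9,0,0,0,0,1.1,0])

```text
clock: 12.63
eef_pos: [529.1, -224.1, 8.3]
tool_rot: [3.141, -0.002, 0.019]
force: [-1.0, 0.3, -1.6]
width: 9.7
gripper_force: 60.4
```

>>> arm_command(series=[0,0,0,0.1,0,0,0,0,0.15,0,0,0,0,0.2,0,0,0,0,0.2,0,0,0,0,0.2,0])

```text
clock: 13.05
eef_pos: [528.4, -223.8, 5.6]
tool_rot: [-3.141, -0.0, 0.018]
force: [0.8, 1.0, 2.0]
width: 10.0
gripper_force: 60.8
```

>>> arm_command(series=[20,0,0,0,0,20,0,0,0,0,20,0,0,0,0,40,0,0,0,0,40,0,0,0,0])

```text
clock: 13.47
eef_pos: [528.3, -223.8, 5.3]
tool_rot: [3.142, 0.0, 0.018]
force: [-0.4, -0.2, 0.2]
width: 34.2
gripper_force: 0.0
```

>>> arm_command(series=[40,0,0,-1,0,40,0,0,-2,0,40,0,0,-5,0,40,0,0,-8,0,40,0,0,-12,0])

```text
clock: 13.88
eef_pos: [527.1, -223.3, 126.1]
tool_rot: [-3.141, 0.003, 0.018]
force: [1.4, 0.7, 0.1]
width: 34.4
gripper_force: 0.0
```

>>> arm_command(series=[60,0,0,0,0,60,0,0,0,0,60,0,0,0,0,60,0,0,0,0,60,0,0,0,0])

```text
clock: 14.3
eef_pos: [527.6, -223.2, 124.3]
tool_rot: [-3.141, 0.002, 0.018]
force: [0.1, 1.2, -0.3]
width: 51.1
gripper_force: 0.0
```

```bash
python3 - <<'E'
from h import *
from plan import *
im,d,cm=snap('top','t8');P=cloud(d,cm)
cv2.imwrite('pics/t8c.png',cv2.resize(im[130:260,240:460,::-1],None,fx=3,fy=3))
im,d,cm=snap('wrist','w8');P=cloud(d,cm);X,Y,Z=[P[...,i] for i in range(3)]
m=(Z>12.5)&(Z<20)&(abs(Y+222)<34)&(d>0);q=P[m];print(m.sum(),q.min(0),q.max(0),np.median(q[:,2]))
m=(Z>2)&(Z<8)&(abs(Y+222)<50)&(d>0);q=P[m];print(m.sum(),q.min(0),q.max(0),np.median(q[:,2]))
plan([(570,-100,150,-1.9),(609,65,130,-1.9)])
E
```

```text
4133 [ 421.97433523 -230.16228358   13.5092454 ] [ 632.108582   -215.54047813   18.89630017] 15.970796252037246
21403 [ 358.49005762 -269.69916641    2.00218992] [ 666.84453221 -172.82508036    7.19227177] 4.029765041056328
t 14.4 at [ 527.7 -223.6  124.4] yaw 1.0 w 51.4 F [ 0.2 -0.   0.8] gf 0.0
-> (570, -100, 150, -1.9) shift [  4.45 -12.28  -2.56] roll 2.9 rows>= 4.0
-> (609, 65, 130, -1.9) shift [  3.35 -16.62   2.  ] roll -0.0 rows>= 5.0
```

View pics/w8.png

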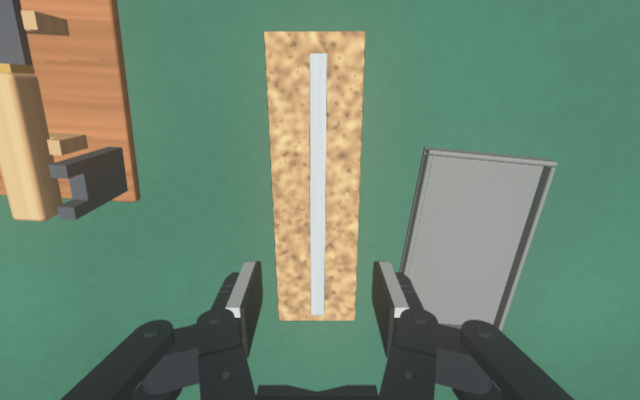

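The bar lies lengthwise on the mat with cork showing all round it, from (318,55) to (318,314). The measured centre is (527,−223), which matches the mat.

>>> arm_command(series=[60,1,-3,-1,0,60,2,-6,-2.5,1,60,3,-9,-2.5,2,60,4.4,-12.3,-2.5,3,60,4.4,-12.3,-2.5,3])

```text
clock: 14.82
eef_pos: [572.8, -90.9, 148.5]
tool_rot: [-3.135, 0.001, -0.024]
force: [0.9, 0.2, -0.6]
width: 51.1
gripper_force: 0.0
```

>>> arm_command(series=[60,0.7,-3.3,0,0,60,1.4,-6.6,0,0,60,2,-10,0,0,60,2.7,-13.3,0,0,60,3.3,-16.6,2,0])

```text
clock: 15.23
eef_pos: [611.1, 65.6, 132.6]
tool_rot: [3.141, -0.005, -0.034]
force: [1.2, 0.2, 0.1]
width: 51.5
gripper_force: 0.0
```

>>> arm_command(series=[60,0,0,0,0,60,0,0,0,0,60,0,0,0,0,60,0,0,0,0,60,0,0,0,0])

```text
clock: 15.65
eef_pos: [608.7, 62.8, 130.8]
tool_rot: [3.141, -0.001, -0.037]
force: [0.5, 0.2, -0.4]
width: 51.3
gripper_force: 0.0
```

```bash
python3 - <<'E'
from h import *
from plan import *
im,d,cm=snap('wrist','w9');P=cloud(d,cm);X,Y,Z=[P[...,i] for i in range(3)]
m=(Z>44)&(Z<62)&(abs(Y-64)<30)&(X>605)&(X<700)&(d>0)
q=P[m];print(m.sum(),q.min(0),q.max(0))
for lo in range(600,690,10):
    s=q[(q[:,0]>=lo)&(q[:,0]<lo+10)]
    if len(s)>20: print(lo,np.round(np.percentile(s[:,1],[2,50,98]),1),np.round(np.percentile(s[:,2],98),1))
plan([(609,65,32.5,-2)])
E
```

```text
3319 [605.06177348  51.48717681  44.04875995] [674.14306682  77.22449499  56.03055336]
600 [56.2 66.  76. ] 52.5
610 [56.  65.9 76.2] 52.6
620 [55.7 65.4 75.7] 52.8
630 [55.4 65.2 75.3] 53.0
640 [55.2 65.1 75.2] 52.7
650 [54.8 64.7 74.6] 52.8
660 [51.7 64.2 76.6] 55.3
670 [52.1 64.7 76.1] 55.2
t 15.7 at [608.7  63.  130.8] yaw -2.1 w 51.1 F [-1.   0.3  0. ] gf 0.0
-> (609, 65, 32.5, -2) shift [ 0.02 -0.2   9.83] roll -0.1 rows>= 3.0
```

>>> arm_command(series=[60,0,-0.3,3,0,60,0,-0.3,6,0,60,0,-0.3,8.5,0,60,0,-0.3,9.7,0,60,0,-0.3,10,0])

```text
clock: 16.12
eef_pos: [607.4, 67.1, 28.5]
tool_rot: [3.141, 0.003, -0.035]
force: [-0.7, 0.1, 0.2]
width: 51.4
gripper_force: 0.0
```

>>> arm_command(series=[60,0,0,0,0,60,0,0,0,0,60,0,0,0,0,10,0,0,0,0,10,0,0,0,0])

```text
clock: 16.53
eef_pos: [609.4, 67.8, 31.4]
tool_rot: [-3.141, -0.002, -0.034]
force: [-0.1, 0.2, 0.5]
width: 28.1
gripper_force: 0.0
```

>>> arm_command(series=[10,0,0,0,0,10,0,0,0,0,10,0,0,0,0,10,0,0,0,0,10,0,0,0,0])

```text
clock: 16.95
eef_pos: [609.3, 67.7, 31.3]
tool_rot: [-3.141, -0.001, -0.034]
force: [-1.1, 0.0, 5.8]
width: 20.0
gripper_force: 58.5
```

>>> arm_command(series=[10,0,0,-0.5,0,10,0,0,-2,0,10,0,0,-4,0,10,0,0,-7,0,10,0,0,-10,0])

```text
clock: 17.37
eef_pos: [608.0, 67.6, 131.7]
tool_rot: [3.141, 0.002, -0.035]
force: [0.2, -0.0, -0.2]
width: 19.7
gripper_force: 58.7
```

```bash
python3 - <<'E'
from h import *
from plan import *
im,d,cm=snap('wrist','w10'); snap('scene','s10')
plan([(580,-90,130,-3),(530,-250,130,-3.8),(486,-346,130,-3.8)])
E
```

```text
t 17.47 at [611.9  66.6 136.1] yaw -2.0 w 19.9 F [0.8 1.  0. ] gf 58.7074077129364
-> (580, -90, 130, -3) shift [-2.65 15.76  0.61] roll 1.0 rows>= 4.0
-> (530, -250, 130, -3.8) shift [-4.16 16.24 -0.  ] roll 0.8 rows>= 5.0
-> (486, -346, 130, -3.8) shift [-3.75  9.87 -0.  ] roll -0.0 rows>= 3.0
```

View pics/w10.png

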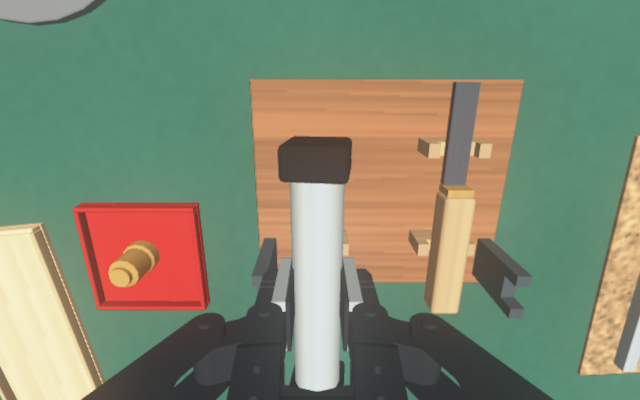

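The barrel is held level in line with the fingers, its end block at (316,160). The file is undisturbed in its bay at (450,250) and the adaptor still stands in the red tray.

>>> arm_command(series=[10,-0.5,4,0,0,10,-1,8,0,0,10,-1.8,12,0,1,10,-2.5,15.7,0,1,10,-3.5,19.5,0,1])

```text
clock: 17.88
eef_pos: [566.7, -127.3, 130.5]
tool_rot: [3.142, -0.0, -0.051]
force: [0.8, -1.0, -1.3]
width: 20.1
gripper_force: 58.8
```

>>> arm_command(series=[10,-1,3.8,0,0.8,10,-2,7.6,0,0.8,10,-3,11.4,0,0.8,10,-4,15.2,0,0.8,10,-5,19,0,0.8])

```text
clock: 18.3
eef_pos: [506.4, -314.5, 130.5]
tool_rot: [-3.141, 0.0, -0.066]
force: [0.4, -0.6, -0.5]
width: 19.8
gripper_force: 58.8
```

>>> arm_command(series=[10,-1,1.2,0,0,10,-2,2.2,0,0,10,-2,2.2,0,0,10,-2,2.2,0,0,10,-2,2.2,0,0])

```text
clock: 18.72
eef_pos: [487.1, -332.3, 130.1]
tool_rot: [-3.14, -0.0, -0.064]
force: [0.8, 0.7, -1.1]
width: 20.0
gripper_force: 58.9
```

>>> arm_command(series=[10,0,0,0,0,10,0,0,0,0,10,0,0,0,0,10,0,0,0,0,10,0,0,0,0])

```text
clock: 19.13
eef_pos: [486.3, -333.4, 130.3]
tool_rot: [-3.141, 0.0, -0.065]
force: [0.5, -0.0, -0.6]
width: 20.0
gripper_force: 58.9
```

```bash
python3 - <<'E'
from h import *
from plan import *
im,d,cm=snap('wrist','w11');P=cloud(d,cm);X,Y,Z=[P[...,i] for i in range(3)]
plan([(486,-346,40,-4),(486,-346,7,-4)])
m=(Z>11)&(Z<17)&(X>440)&(Y<-280)&(Y>-420)&(d>0);q=P[m];print(m.sum(),cv2.minAreaRect(q[:,:2].astype(np.float32)),q.min(0),q.max(0))
print(np.median(Z[(abs(Y+346)<30)&(X>525)&(X<550)&(d>0)]))
m=(Z>100)&(Z<170)&(abs(Y+346)<40)&(d>0)&(X>500); print(P[m].min(0),P[m].max(0))
E
```

```text
t 19.18 at [ 486.2 -333.5  130.3] yaw -3.7 w 19.6 F [ 0.8 -0.  -0.6] gf 58.860188126564026
-> (486, -346, 40, -4) shift [0.06 1.25 9.03] roll 0.3 rows>= 3.0
-> (486, -346, 7, -4) shift [ 0.  -0.   3.3] roll 0 rows>= 1.0
2434 ((500.64251708984375, -348.3682861328125), (98.30133819580078, 128.81422424316406), 85.51667022705078) [ 440.0167304  -402.21910344   11.00077364] [ 568.3219709  -294.59489833   16.93471875]
149.901078855992
[ 500.00657844 -350.72894163  128.33340284] [ 551.80778279 -321.70744973  155.92034091]
```

>>> arm_command(series=[10,-0.1,1.3,3,0.5,10,-0.1,1.3,6,0.5,10,-0.1,1.3,9,0.5,10,-0.1,1.3,11,0.5,10,-0.1,1.3,11.3,0.5])

```text
clock: 19.6
eef_pos: [482.5, -344.6, 13.6]
tool_rot: [-3.138, 0.005, -0.074]
force: [0.2, 0.4, -0.6]
width: 19.9
gripper_force: 58.9
```

>>> arm_command(series=[10,0,0,0,0,10,0,0,0.2,0,10,0,0,0.4,0,10,0,0,0.7,0,10,0,0,0.9,0])

```text
clock: 20.02
eef_pos: [484.8, -347.0, 9.1]
tool_rot: [3.141, -0.001, -0.074]
force: [-0.4, 0.5, -0.9]
width: 19.7
gripper_force: 58.9
```

>>> arm_command(series=[10,0,0,0.1,0,10,0,0,0.1,0,10,0,0,0.1,0,10,0,0,0.1,0,10,0,0,0.1,0])

```text
clock: 20.43
eef_pos: [484.8, -347.0, 8.7]
tool_rot: [3.141, -0.002, -0.074]
force: [0.1, 2.2, 6.8]
width: 19.8
gripper_force: 59.7
```

>>> arm_command(series=[30,0,0,0,0,30,0,0,0,0,45,0,0,0,0,45,0,0,0,0,45,0,0,0,0])

```text
clock: 20.85
eef_pos: [484.1, -346.6, 7.2]
tool_rot: [-3.142, 0.0, -0.074]
force: [-0.2, 0.4, 0.4]
width: 38.3
gripper_force: 0.0
```

>>> arm_command(series=[45,0,0,-1,0,45,0,0,-3,0,45,0,0,-6,0,45,0,0,-10,0,45,0,0,-13,0])

```text
clock: 21.27
eef_pos: [483.9, -347.4, 140.2]
tool_rot: [3.14, -0.0, -0.075]
force: [0.5, -1.0, -0.5]
width: 38.4
gripper_force: 0.0
```

>>> arm_command(series=[60,0,0,0,0,60,0,0,0,0,60,0,0,0,0,60,0,0,0,0,60,0,0,0,0])

```text
clock: 21.68
eef_pos: [483.6, -345.9, 136.1]
tool_rot: [-3.14, 0.002, -0.074]
force: [0.5, 0.1, -0.1]
width: 51.2
gripper_force: 0.0
```

```bash
python3 - <<'E'
from h import *
from plan import *
im,d,cm=snap('wrist','w12');P=cloud(d,cm);X,Y,Z=[P[...,i] for i in range(3)]
plan([(560,-180,140,-4),(580,-100,140,30)])
print('block top',np.percentile(Z[(abs(Y+347)<25)&(X>535)&(X<556)&(d>0)],[50,90]),'tray floor',np.median(Z[(abs(Y+320)<8)&(X>500)&(X<550)&(d>0)]))
m=(Z>20)&(Z<40)&(abs(Y+346)<40)&(d>0)&(X>490); print(P[m].min(0),P[m].max(0))
E
```

```text
t 21.73 at [ 483.7 -346.1  136.2] yaw -4.3 w 51.4 F [ 0.2  0.1 -0. ] gf 0.0
-> (560, -180, 140, -4) shift [  6.38 -17.13  -0.38] roll -0.3 rows>= 5.0
-> (580, -100, 140, 30) shift [ 1.44 -8.12 -0.  ] roll -34 rows>= 5.0
block top [ 4.76804116 30.3764623 ] tray floor 206.6559395368808
[ 490.01780767 -364.8959482    20.00574718] [ 549.98175275 -337.96999337   31.92160456]
```

View pics/w12.png

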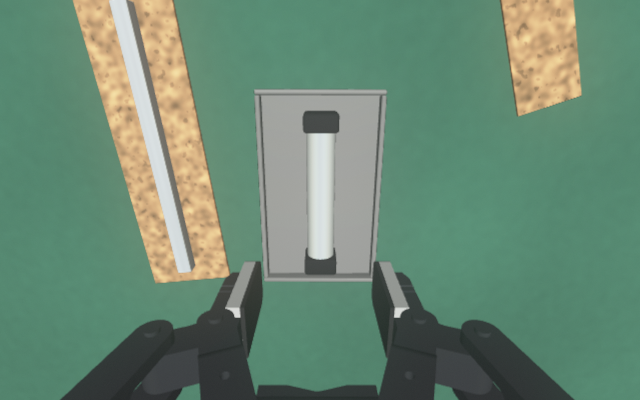

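The barrel lies flat in the grey tray, its blocks at (321,122) and (321,262), inside rim corners (255,91), (387,91), (374,280) and (264,280).

```bash
python3 - <<'E'
from h import *
from plan import *
im,d,cm=load('w12')
c=np.array([onplane(*p,14,cm)[:2] for p in((255,91),(387,91),(374,281),(264,281))]);print(c.round(1).tolist(),c.mean(0))
print('barrel far/near', onplane(321,111,30,cm),onplane(321,249,30,cm),onplane(321,273,4,cm))
# rehearse: yaw ends at 178
plan([(540,-240,140,-34),(575,-140,140,-68),(590,-80,140,-102),(595,-50,140,-136),(600,-31,140,-170),(600,-31,140,178)])
E
```

```text
[[567.2, -306.0], [560.1, -402.3], [401.0, -389.8], [408.1, -292.8]] [ 484.09516669 -347.72675195]
barrel far/near [ 550.69926816 -353.09467171   30.        ] [ 443.77268649 -345.6371827    30.        ] [ 406.52967869 -343.31805477    4.        ]
t 21.73 at [ 483.7 -346.1  136.2] yaw -4.3 w 51.4 F [ 0.2  0.1 -0. ] gf 0.0
-> (540, -240, 140, -34) shift [  4.83 -11.    -0.38] roll 29.7 rows>= 5.0
-> (575, -140, 140, -68) shift [ -2.69 -10.25  -0.  ] roll 34 rows>= 5.0
-> (590, -80, 140, -102) shift [-5.   -3.64 -0.  ] roll 34 rows>= 5.0
-> (595, -50, 140, -136) shift [-3.04  0.13 -0.  ] roll 34 rows>= 5.0
-> (600, -31, 140, -170) shift [-1.68  1.02 -0.  ] roll 34 rows>= 5.0
-> (600, -31, 140, 178) shift [-0.  0. -0.] roll 12 rows>= 2.0
```

>>> arm_command(series=[60,1.3,-3.4,0,0,60,2.6,-6.8,0,0,60,3.9,-10.2,0,0,60,5.2,-13.7,0,0,60,6.4,-17.1,0,0])

```text
clock: 22.15
eef_pos: [561.0, -179.0, 136.5]
tool_rot: [-3.141, 0.001, -0.074]
force: [0.5, -0.6, -1.3]
width: 51.4
gripper_force: 0.0
```

>>> arm_command(series=[60,0.7,-3.5,0,0,60,1.4,-7,0,-1,60,2.1,-11,0,-2,60,2.9,-15,0,-2,60,2.9,-15,0,-2])

```text
clock: 22.57
eef_pos: [602.7, -21.7, 134.8]
tool_rot: [-3.134, 0.002, -0.026]
force: [0.2, 0.9, -0.3]
width: 51.2
gripper_force: 0.0
```

>>> arm_command(series=[60,0,0,0,0,60,0,0,0,0,60,0,0,0,0,60,0,0,0,0,60,0,0,0,0])

```text
clock: 22.98
eef_pos: [600.4, -35.1, 137.4]
tool_rot: [3.141, 0.0, -0.042]
force: [-0.6, -0.1, -0.5]
width: 51.1
gripper_force: 0.0
```

```bash
python3 - <<'E'
from h import *
from plan import *
im,d,cm=snap('wrist','w13');P=cloud(d,cm);X,Y,Z=[P[...,i] for i in range(3)]
m=(Z>42)&(Z<62)&(abs(Y+31)<20)&(X>560)&(X<660)&(d>0)
q=P[m];print('handle',m.sum(),q.min(0),q.max(0))
for lo in range(580,640,10):
    s=q[(q[:,0]>=lo)&(q[:,0]<lo+10)]
    if len(s)>20: print(lo,np.round(np.percentile(s[:,1],[2,50,98]),1),np.round(np.percentile(s[:,2],[50,98]),1))
m=(Z>32)&(Z<60)&(abs(Y+33)<12)&(X>655)&(d>0);print('blade',P[m].min(0),P[m].max(0))
plan([(600,-31,32.5,-2)]); print(monitor.read_state()['qpos'])
E
```

```text
handle 2446 [560.06339621 -41.60678215  42.0052255 ] [621.70351142 -17.908428    53.88050759]
580 [-39.9 -29.6 -18.9] [51.8 53.2]
590 [-40.9 -30.1 -19.5] [51.8 53.2]
600 [-41.2 -30.7 -20. ] [51.9 53.2]
610 [-40.8 -30.9 -20.4] [50.5 52.9]
620 [-39.6 -30.2 -22.2] [47.6 50.4]
blade [655.05078713 -41.04738822  33.16310513] [691.36216367 -24.26592522  38.21489572]
t 23.03 at [600.5 -34.8 137.4] yaw -2.4 w 51.3 F [-0.5  0.5 -0.6] gf 0.0
-> (600, -31, 32.5, -2) shift [-0.07 -0.38 10.49] roll -0.4 rows>= 3.0
[-0.51587035  0.88204986  0.95117959  1.76235001 -0.86216181  0.97486798
 -0.82062083]
```

Joints 3 and 5 are drifting towards their limits at this wrist angle. I'll turn the gripper half a turn back through neutral, which gives the same grasp and is better placed for the plywood tray.

>>> arm_command(series=[60,0,0,0,-7,60,0,0,0,-14,60,0,0,0,-21,60,0,0,0,-28,60,0,0,0,-35])

```text
clock: 23.45
eef_pos: [600.6, -34.2, 137.4]
tool_rot: [3.141, -0.0, 0.576]
force: [-0.3, -0.6, 0.3]
width: 51.1
gripper_force: 0.0
```

>>> arm_command(series=[60,0,0,0,-7,60,0,0,0,-14,60,0,0,0,-21,60,0,0,0,-28,60,0,0,0,-35])

```text
clock: 23.87
eef_pos: [600.6, -34.3, 137.5]
tool_rot: [3.141, 0.0, 1.187]
force: [-0.6, -0.3, -0.2]
width: 51.2
gripper_force: 0.0
```

>>> arm_command(series=[60,0,0,0,-7,60,0,0,0,-14,60,0,0,0,-21,60,0,0,0,-28,60,0,0,0,-35])

```text
clock: 24.28
eef_pos: [600.6, -34.3, 137.4]
tool_rot: [3.142, 0.0, 1.798]
force: [-0.0, -0.6, -0.4]
width: 51.3
gripper_force: 0.0
```

>>> arm_command(series=[60,0,0,0,-7,60,0,0,0,-14,60,0,0,0,-21,60,0,0,0,-28,60,0,0,0,-35])

```text
clock: 24.7
eef_pos: [600.6, -34.4, 137.4]
tool_rot: [-3.141, 0.0, 2.409]
force: [0.2, -1.0, 0.7]
width: 50.7
gripper_force: 0.0
```

>>> arm_command(series=[60,0,0,0,-7,60,0,0,0,-14,60,0,0,0,-21,60,0,0,0,-28,60,0,0,0,-35])

```text
clock: 25.12
eef_pos: [600.5, -34.5, 137.4]
tool_rot: [-3.141, 0.0, 3.019]
force: [0.1, 0.5, 0.2]
width: 51.5
gripper_force: 0.0
```

>>> arm_command(series=[60,0,0,0,-5,60,0,0,0,-5,60,0,0,0,-5,60,0,0,0,-5,60,0,0,0,-5])

```text
clock: 25.53
eef_pos: [600.7, -33.7, 137.3]
tool_rot: [-3.141, -0.0, 3.1]
force: [0.5, -0.4, -0.0]
width: 51.2
gripper_force: 0.0
```

```bash
python3 - <<'E'
from plan import *
plan([(600,-30.5,32.5,178)]); print(monitor.read_state()['qpos'])
E
```

```text
t 25.53 at [600.7 -33.7 137.3] yaw 177.6 w 51.2 F [ 0.5 -0.4 -0. ] gf 0.0
-> (600, -30.5, 32.5, 178) shift [ 0.08  0.31 10.48] roll -0.4 rows>= 3.0
[-0.05168179  0.67481641  0.09745678  1.74830791 -0.09159883  0.72293562
  1.62297748]
```

>>> arm_command(series=[60,0,0.3,3,0,60,0,0.3,6,0,60,0,0.3,9,0,60,0,0.3,10.2,0,60,0,0.3,10.5,0])

```text
clock: 25.95
eef_pos: [598.8, -30.3, 29.8]
tool_rot: [-3.141, -0.005, 3.102]
force: [0.0, 0.0, 0.6]
width: 51.3
gripper_force: 0.0
```

>>> arm_command(series=[60,0,0,0,0,60,0,0,0,0,60,0,0,0,0,10,0,0,0,0,10,0,0,0,0])

```text
clock: 26.37
eef_pos: [601.7, -30.5, 33.6]
tool_rot: [3.142, 0.002, 3.102]
force: [0.2, 0.3, -0.2]
width: 27.8
gripper_force: 0.0
```

>>> arm_command(series=[10,0,0,0,0,10,0,0,0,0,10,0,0,0,0,10,0,0,0,0,10,0,0,0,0])

```text
clock: 26.78
eef_pos: [601.6, -30.4, 33.6]
tool_rot: [3.141, 0.002, 3.102]
force: [-0.5, -0.1, 5.3]
width: 20.4
gripper_force: 59.4
```

>>> arm_command(series=[10,0,0,-0.5,0,10,0,0,-2,0,10,0,0,-4,0,10,0,0,-7,0,10,0,0,-10,0])

```text
clock: 27.2
eef_pos: [599.8, -30.4, 132.8]
tool_rot: [-3.142, -0.002, 3.102]
force: [1.5, 0.2, -1.7]
width: 20.8
gripper_force: 58.8
```

```bash
python3 - <<'E'
from h import *
from plan import *
im,d,cm=snap('scene','s14'); cv2.imwrite('pics/s14c.png',cv2.resize(im[120:320,220:480,::-1],None,fx=2,fy=2))
plan([(575,160,140,181),(486-6,346.7,140,183.8)])
E
```

```text
t 27.25 at [604.  -30.7 139.3] yaw 177.7 w 21.2 F [ 1.  -0.7  2.4] gf 58.76170635223389
-> (575, 160, 140, 181) shift [ 3.65 18.94 -0.07] roll -3.3 rows>= 5.0
-> (480, 346.7, 140, 183.8) shift [ 9.17 18.83 -0.  ] roll -2.8 rows>= 6.0
```

View pics/s14c.png

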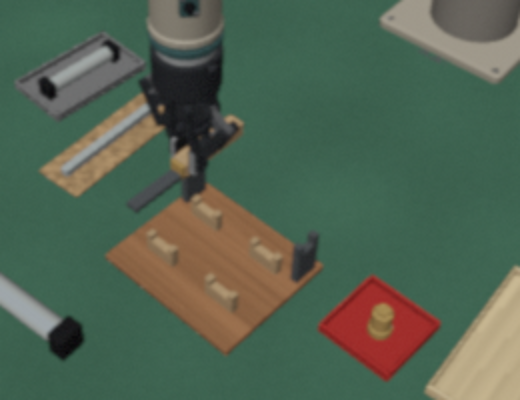

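The file is lifted clear and level, the rack is empty, and the barrel, bar and adaptor are each in place.

>>> arm_command(series=[10,0.7,3.8,0,0,10,1.4,7.6,0,-1,10,2.1,11.4,0,-2,10,2.8,15.2,0,-3,10,3.6,18.9,0,-3.3])

```text
clock: 27.67
eef_pos: [571.7, 161.7, 132.5]
tool_rot: [3.141, 0.0, -3.123]
force: [0.8, 0.3, -0.8]
width: 20.6
gripper_force: 58.9
```

>>> arm_command(series=[10,1.6,3.3,0,0,10,3.2,6.6,0,-1,10,4.8,9.9,0,-2,10,6.4,13.2,0,-2.8,10,8,16.5,0,-2.8])

```text
clock: 28.08
eef_pos: [488.0, 324.7, 132.4]
tool_rot: [3.142, -0.0, -3.074]
force: [0.8, 0.7, -1.5]
width: 20.7
gripper_force: 58.9
```

>>> arm_command(series=[10,1,2.2,0,0,10,1,2.2,0,0,10,1,2.2,0,0,10,1,2.2,0,0,10,1,2.2,0,0])

```text
clock: 28.5
eef_pos: [478.7, 342.8, 132.3]
tool_rot: [-3.14, 0.0, -3.077]
force: [0.7, 0.4, -1.5]
width: 20.4
gripper_force: 59.0
```

>>> arm_command(series=[10,0,0,0,0,10,0,0,0,0,10,0,0,0,0,10,0,0,0,0,10,0,0,0,0])

```text
clock: 28.92
eef_pos: [478.0, 344.4, 132.3]
tool_rot: [3.142, -0.0, -3.075]
force: [-0.1, -0.4, -1.7]
width: 20.6
gripper_force: 59.0
```

```bash
python3 - <<'E'
from h import *
from plan import *
im,d,cm=snap('wrist','w15'); plan([(480,346.7,10,183.8)])
E
```

```text
t 28.97 at [477.9 344.5 132.3] yaw -176.2 w 20.9 F [-0.   0.3 -1. ] gf 58.98005783557892
-> (480, 346.7, 10, 183.8) shift [-0.23  0.21 12.23] roll 0.0 rows>= 3.0
```

View pics/w15.png

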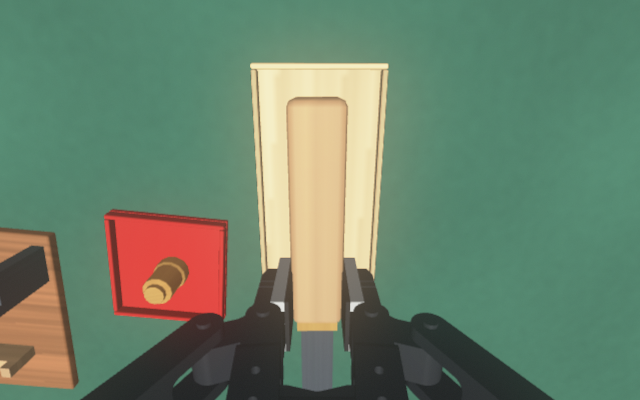

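The plywood tray's near-robot rim is at (251,64)–(388,64), with the handle end at (317,97). The file is aligned with the tray.

```bash
python3 - <<'E'
from h import *
im,d,cm=load('w15');P=cloud(d,cm)
a=onplane(251,64,14,cm);b=onplane(388,64,14,cm);m=(a+b)/2;u=(b-a)/np.linalg.norm(b-a);n=np.array([-u[1],u[0]]);n*=np.sign(n[0])
print(a,b,np.degrees(np.arctan2(n[1],n[0])),'centre',m[:2]+104*n, np.linalg.norm(b-a))
print(P[105,318],P[200,318],P[150,270]); e=onplane(318,98,P[110,318,2],cm); print('handle end',e,'mid',e[0]+85*n[0],e[1]+85*n[1])
E
```

```text
[383.13361789 292.16888036  14.        ] [376.65001661 388.40548914  14.        ] 3.8542762138397384 centre [483.65659415 347.27796975] 96.45476636665776
[400.29716479 340.25849098 151.49547038] [435.47977154 342.67530216 149.53291704] [444.90653156 305.67622491   4.26533361]
handle end [397.9827727  340.09928587 151.70616097] mid 482.79052305043376 345.8129082190348
```

>>> arm_command(series=[10,-0.1,0.2,3,0,10,-0.1,0.2,6,0,10,-0.1,0.2,9,0,10,-0.1,0.2,10.7,0,10,-0.1,0.2,11,0])

```text
clock: 29.38
eef_pos: [476.4, 345.2, 18.9]
tool_rot: [-3.138, -0.005, -3.074]
force: [-0.4, -0.7, -0.4]
width: 20.6
gripper_force: 59.0
```

>>> arm_command(series=[10,0,0,0,0,10,0,0,0.2,0,10,0,0,0.5,0,10,0,0,0.8,0,10,0,0,1,0])

```text
clock: 29.8
eef_pos: [479.1, 347.1, 13.0]
tool_rot: [3.141, 0.001, -3.074]
force: [-0.5, -0.5, -1.1]
width: 20.6
gripper_force: 59.0
```

>>> arm_command(series=[10,0,0,0.2,0,10,0,0,0.3,0,10,0,0,0.3,0,10,0,0,0.3,0,10,0,0,0.3,0])

```text
clock: 30.22
eef_pos: [478.7, 346.7, 9.4]
tool_rot: [3.141, 0.0, -3.074]
force: [-0.2, 0.5, -0.8]
width: 20.3
gripper_force: 59.0
```

>>> arm_command(series=[10,0,0,0.1,0,10,0,0,0.2,0,10,0,0,0.2,0,10,0,0,0.2,0,10,0,0,0.2,0])

```text
clock: 30.63
eef_pos: [478.8, 346.8, 7.6]
tool_rot: [3.141, 0.0, -3.074]
force: [-0.5, -0.0, 3.6]
width: 20.5
gripper_force: 59.4
```

>>> arm_command(series=[30,0,0,0,0,30,0,0,0,0,45,0,0,0,0,45,0,0,0,0,45,0,0,0,0])

```text
clock: 31.05
eef_pos: [478.6, 346.6, 7.2]
tool_rot: [-3.141, -0.0, -3.074]
force: [0.4, -0.4, 0.2]
width: 38.5
gripper_force: 0.0
```

>>> arm_command(series=[45,0,0,-1,0,45,0,0,-3,0,45,0,0,-6,0,45,0,0,-10,0,45,0,0,-14,0])

```text
clock: 31.47
eef_pos: [478.0, 346.1, 148.8]
tool_rot: [-3.141, -0.001, -3.075]
force: [0.2, 1.3, 0.1]
width: 38.3
gripper_force: 0.0
```

>>> arm_command(series=[45,0,0,0,0,45,0,0,0,0,45,0,0,0,0,45,0,0,0,0,45,0,0,0,0])

```text
clock: 31.88
eef_pos: [477.8, 346.1, 146.1]
tool_rot: [-3.14, -0.002, -3.074]
force: [0.1, -0.0, -0.8]
width: 38.4
gripper_force: 0.0
```

```bash
python3 - <<'E'
from h import *
from plan import *
im,d,cm=snap('wrist','w16');P=cloud(d,cm);X,Y,Z=[P[...,i] for i in range(3)]
plan([])
m=(Z>21)&(Z<32)&(abs(Y-346)<40)&(d>0)&(X<470)&(X>380);q=P[m];print('handle',q.min(0),q.max(0),np.median(q[:,2]))
w=im[:,:,::-1]; a=snap('scene','s16')[0][120:340,210:530,::-1]
cv2.imwrite('pics/fin.png',np.vstack([cv2.resize(w,(480,300)),cv2.resize(a,(480,300))]))
E
```

```text
t 31.93 at [477.9 346.1 146. ] yaw -176.1 w 38.2 F [-0.4  0.6 -0.2] gf 0.0
handle [399.12895745 331.17474085  21.44709185] [469.99923556 357.35117268  28.57412525] 25.917650336262547
```

View pics/fin.png

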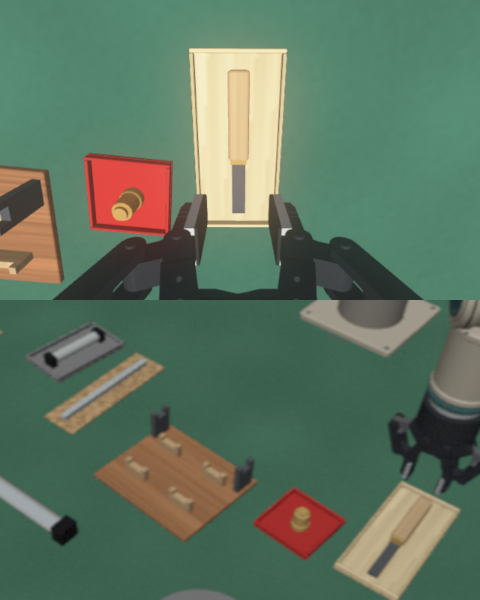

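The file lies flat in the plywood tray (handle top at 26 mm), and the bar, barrel and adaptor are all in their places. The gripper is empty and clear, so I'm handing in.

```bash
python3 -c "
from cell import workorder
print(workorder.finish_job())"
```

```text
the job is handed in; nothing more can be done
None
```

The bar is on the cork mat, the file in the plywood tray, the barrel in the grey tray and the adaptor upright in the red tray, all released, and I handed the job in at about 32 s; no verdict was returned.

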